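Load the zirconia blank into the milling blank holder

ROBOT

A 6-joint arm with a two-finger parallel gripper is mounted at the origin on a cart in front of the work surface, level with it; the furniture and walls round the work are solid. World frame = base frame: x ahead of the robot, y to its left, z up, the work surface at z = 0. Lengths are in m, angles in rad, forces in N, time in s.
With the tool pointing down it reaches from about 0.375 to 0.925 m from the base axis. Payload 5.7 kg.
Tool frame: the origin (TCP) lies midway between the tips of the shut fingers; the grasp point (between the pads) lies 19 mm behind it; z points along the fingers, y is the line along which they close (so a half turn about z gives the same grasp; the last joint's range is limited). The gripper opens to 88 mm and grips with 3 to 60 N. Pads are 20 mm wide; open, the fingers measure 115 mm over their backs; the gripper's body (75 mm by 178 mm) begins 61 mm behind the grasp point.
Start: joints at [-1.428, 0.359, 1.51, -0, 1.272, -0.115], TCP at [0.153, -0.58, 0.223] pointing down, gripper open.
Joint ranges: [-2.97, 2.97], [-1.01, 2.36], [0.21, 2.38], [-0.96, 4.11], [0.2, 2.71], [-2.98, 2.98]. Speed limits (rad/s): [2.39, 2.39, 3.14, 3.14, 3.14, 3.14].

INTERFACE

Orientations are given as [roll, pitch, yaw] about the fixed x, y, z axes, in that order (R = Rz(yaw) Ry(pitch) Rx(roll)).
In Python, from bench import state, capture, close_job, trace gives the robot as it stands.
- The arm moves only by the shell command python3 -m crank 'ROWS'. ROWS is a JSON object of lists of equal length, an entry for each row: "delta_pos": the shift along the tool's x, y, z in units of 25 mm (1.0 is 25 mm), a list of three; "dr": the turn, a rotation vector about the tool's x, y, z in units of 10 degrees (1.0 is 10 degrees), a list of three; "fingers": the opening, from -1 (shut) to 1 (fully open). A call has 1 to 8 rows; each row shifts and turns the commanded pose from where the row before left it, along the tool's axes as they then stand; what a row does not reach is not made up. A row lasts 1/8 s, in which the tool goes at most 62.5 mm and 10.7 degrees, less where a joint would pass 70% of its speed; a pose out of reach is approached as far as the arm can. A call with a number of a shift or a turn outside -1 to 1 is refused whole. A call with a gripper value outside its range is refused whole. The fingers move at their own pace and stop on an object; the grip force is fixed at half the most. Time passes only in rows, so rows that do not move let the fingers close. It gives the time, the measured TCP pose, the force, the opening and the grip force at its end, in the units of the state.
- state(): the state, without advancing time (a new reading comes with each control period).
- capture(name): name is "scene" or "top"; returns a dict with "color" (420x560x3 uint8, red, green, blue), "depth" (420x560 float32, m along the optical axis (not along the pixel's ray), 0 where there is no reading), "fx", "fy", "cx", "cy" (pixels), "k1" (the pictures are not rectified: a ray, as slopes to the right and down, at radius r is drawn at 1 + k1 r^2 times it, then the intrinsics apply), "R" (3x3) and "t" (3): a world point X has camera coordinates R X + t. Camera axes: x right, y down, z forward; pixel columns grow to the right and rows downward; lengths in m; the calibration is good to about 2 mm. A picture is of the moment at which its call begins.
- close_job(): hands the job in; it is judged then, once.
Trained networks look in a picture, given as the dict that the camera call returned (one of the last four; its "shot" number tells which), for a name from the list of things; names that differ only in an ending like _2 or _b are one class to them, and where a whole thing is asked for, a point or a joint stands for the part that bears it (a point fixed in the world has none). Each returns a list of dicts, best first, with "score" (0 to 1); they miss things now and then, are a little off and sometimes report something else, mostly with a low value. They report only what shows in the picture. A call takes as long as a camera call. They do not tell look-alikes from the thing itself.
- trace(picture, label): "pixels" (420x560 bool, what is visible of it) and "box" ([left, top, width, height] in pixels, round what is visible of it).
The state is a dict: "t": time; "joint_pos": joint angles; "joint_velocities": joint speeds; "joint_torque": joint torques, N m; "tcp_pos": TCP position; "tcp_rot": TCP orientation; "contact_force": force on the tool from outside, world axes, zero at the start; "ft_torque": the same for the moment, N m; "grip_width": opening from 0.0 (shut) to 1.0 (fully open); "grasp_force": force on a finger pad.
Only numpy, scipy, OpenCV 4.12 (cv2) and the standard library are available. Lean on these libraries where they do the work, as an engineer would, in place of code of your own. Each camera call takes 0.05 s, during which the arm holds its last target. There are 200 camera calls.

TASK

The three D-shaped white milling blanks look alike, but one is zirconia and weighs well over twice as much as the other two, which are acrylic: find it by its weight. Lay it in the milling holder with its flat towards the sliding jaw, and swing the clamp lever until you feel the jaw bear firmly on the flat, without forcing it. Leave the two acrylic blanks lying flat on the bench clear of the holder, and do not disturb anything else.

Things in the scene. Friction and masses are not known exactly. Their poses are not given: they have to be found in the camera images.
- blank_a: one of three alike milling blanks: tooth-white disc 60 mm in diameter, 25 mm thick, one flat cut on its edge (41 mm wide, 22 mm from the centre), so D-shaped from above. Which one is zirconia (about 0.23 kg; acrylic about 0.08 kg) cannot be seen. Origin: centre of the full circle, on the underside; z up, the flat faces its own -x
- blank_b: the second of the three alike blanks; same shape, origin and axes as blank_a
- blank_c: the third of the three alike blanks; same shape, origin and axes as blank_a
- holder: milling blank holder fixed on the bench: aluminium plate 150 x 100 x 14 mm with half-round steel back jaw, sliding jaw and clamp lever. Origin: centre of its underside; x runs from the lever end to the back jaw, z up. Back jaw: arc of inner radius 30.75 mm about the nest, 52 degrees either side of +x, 14.5 mm high above the plate, 12 mm thick; the nest's +y and -y sides are open for fingers
- nest (a point): point on the top of the base plate (14 mm above the bench, 25 mm ahead of the holder's origin along its x) over which the blank's centre belongs; axes as the holder's: a blank seated with its flat to the sliding jaw has its axes parallel to these
- clamp_jaw: sliding steel jaw of the holder, 26 x 46 mm, 16 mm high, flat face to +x; the lever drives it along the holder's +x towards the back jaw, 20 mm per rad. Origin: middle of the lower edge of its face, on the plate. Beside it two guide strips 9 mm high, to 32 mm from the middle line; behind it the lever housing, 14 mm high
- jaw_face (a point): middle of the sliding jaw's flat face, 7 mm above the base plate; 38 mm from the nest point with the lever at 0, 22 mm when it meets the flat of a seated blank
- clamp_lever (a joint): angle of the clamp lever, rad: 0 = open, lever points to the holder's +y; growing = it swings (anticlockwise from above) towards the holder's -x and closes the jaw; it meets a seated blank at about 0.8; end of travel 1.2. It moves stiffly (about 3.5 N at the grip) and stays where it is left
- lever_grip (a point): middle of the upright black grip at the end of the lever, 60 mm from the pivot, 57 mm above the bench; the grip is round, 16 mm in diameter, from 35 to 76 mm above the bench (the flat lever arm lies below that), with free space all round
- lever_pivot (a point): point on the upright axis of the lever, at the height of lever_grip
- cast_on_base: bystander: orange dental cast on a clear plastic base, 56 x 66 x 40 mm; origin at the centre of its underside
- bur_block: bystander: beech block with burs, 40 x 64 x 38 mm; origin at the centre of its underside
- calliper: bystander: small steel vernier calliper lying flat, 36 x 120 x 8 mm, 120 mm along its own y; origin at the centre of its underside
- powder_jar: bystander: clear porcelain powder jar with white lid, 48 mm in diameter, 58 mm high, behind the holder; origin at the centre of its underside
- powder_jar_2: bystander: a second such powder jar beside the first; origin at the centre of its underside
- spirit_burner: bystander: glass spirit burner, 62 mm in diameter, 76 mm high, behind the holder on the left; origin at the centre of its underside
- pen_blue: bystander: blue pen, 179 mm long, lying on the blue mat; origin at the centre of its underside
Not all that is in view belongs to the job. What is shaped like the blank_c but blue or turquoise is not meant.

How it is judged:
At the end, for the whole second after the job is handed in: the zirconia blank lies flat in the nest (within 3 mm), flat square to the sliding jaw (0.07 rad) and the jaw bearing on it with over 1.5 N; the other two lie flat and still on the bench, clear of the holder, and are the acrylic ones: each presses on the bench with under 1.4 N (((horizontal distance between blank_a and nest below 0.003 m and z of blank_a in the frame of nest below 0.002 m and angle between blank_a's own z axis and vertical below 0.06 rad and x of jaw_face in the frame of blank_a between -0.0235 and -0.0195 m and angle between the x axis of blank_a and the x axis of holder, either way round below 0.07 rad and contact force between clamp_jaw and blank_a above 1.5 N and linear speed of each of blank_a, blank_b, blank_c below 0.01 m/s and contact force between each of blank_b, blank_c and anything else below 1.4 N and height (world z) of blank_b between -0.01 and 0.006 m and angle between each of blank_b, blank_c's own z axis and vertical below 0.1 rad and contact force between each of blank_b, blank_c and holder below 0.05 N and height (world z) of blank_c between -0.01 and 0.006 m) or (horizontal distance between blank_b and nest below 0.003 m and z of blank_b in the frame of nest below 0.002 m and angle between blank_b's own z axis and vertical below 0.06 rad and x of jaw_face in the frame of blank_b between -0.0235 and -0.0195 m and angle between the x axis of blank_b and the x axis of holder, either way round below 0.07 rad and contact force between clamp_jaw and blank_b above 1.5 N and linear speed of each of blank_b, blank_a, blank_c below 0.01 m/s and contact force between each of blank_a, blank_c and anything else below 1.4 N and height (world z) of blank_a between -0.01 and 0.006 m and angle between each of blank_a, blank_c's own z axis and vertical below 0.1 rad and contact force between each of blank_a, blank_c and holder below 0.05 N and height (world z) of blank_c between -0.01 and 0.006 m) or (horizontal distance between blank_c and nest below 0.003 m and z of blank_c in the frame of nest below 0.002 m and angle between blank_c's own z axis and vertical below 0.06 rad and x of jaw_face in the frame of blank_c between -0.0235 and -0.0195 m and angle between the x axis of blank_c and the x axis of holder, either way round below 0.07 rad and contact force between clamp_jaw and blank_c above 1.5 N and linear speed of each of blank_c, blank_a, blank_b below 0.01 m/s and contact force between each of blank_a, blank_b and anything else below 1.4 N and height (world z) of blank_a between -0.01 and 0.006 m and angle between each of blank_a, blank_b's own z axis and vertical below 0.1 rad and contact force between each of blank_a, blank_b and holder below 0.05 N and height (world z) of blank_b between -0.01 and 0.006 m))); the robot touches nothing.
It fails at once if the jaw is forced on a blank with more than 100 N (contact force between clamp_jaw and blank_a above 100 N or contact force between clamp_jaw and blank_b above 100 N or contact force between clamp_jaw and blank_c above 100 N).
It fails at once if a bystander (cast on its base, bur block, calliper, a powder jar, spirit burner, pen) is shifted more than 25 mm (distance of any of cast_on_base, bur_block, calliper, powder_jar, powder_jar_2, spirit_burner, pen_blue from where it was at the start of the episode above 0.025 m).
It also fails if it takes over 72 s, if anything falls off the work surface, if the arm or the gripper's body presses on something with over 40 N, if the wrist force passes 120 N, or if a joint passes its speed limit or range.

## Working session

There is one attempt and no reset: what is moved stays moved. The work goes in short steps, Python scripts to look and compute and a shell command to move; the robot and the scene stay as the last step left them, time stands still between calls to the robot, and variables do not carry over. Pictures are saved under pics/ and viewed, at most 10 in all, crops included, and the job is handed in when it is done.

```bash
mkdir -p pics
cat > h.py <<'E'
import numpy as np, cv2
from bench import state, capture, close_job, trace
def world(p,mask):
    v,u=np.nonzero(mask&(p["depth"]>0)); z=p["depth"][v,u].astype(float)
    K=np.array([[p["fx"],0,p["cx"]],[0,p["fy"],p["cy"]],[0,0,1.]])
    xd=np.stack([(u-p["cx"])/p["fx"],(v-p["cy"])/p["fy"]],1); x=xd.copy()
    for _ in range(10): x=xd/(1+p["k1"]*(x**2).sum(1,keepdims=True))
    C=np.c_[x*z[:,None],z]
    return (C-p["t"])@p["R"]
def save(p,n): cv2.imwrite(f"pics/{n}.png",p["color"][...,::-1])
E
cat > m1.py <<'E'
from h import *
s=state(); print(s)
for cam in ["top","scene"]:
    p=capture(cam); save(p,cam+"1"); print(cam,p["fx"],p["k1"],-p["R"].T@p["t"])
    for n in ["blank_a","holder","clamp_jaw","clamp_lever","lever_grip","cast_on_base","bur_block","calliper","powder_jar","spirit_burner","pen_blue"]:
        for d in trace(p,n):
            w=world(p,d["pixels"])
            if len(w)<5: continue
            print(n,round(d["score"],2),d["box"],len(w),"med",np.median(w,0).round(4),"lo",np.percentile(w,3,0).round(3),"hi",np.percentile(w,97,0).round(3))
E
python3 m1.py
```

```text
{'t': 0.0, 'joint_pos': array([-1.42810289e+00,  3.59506763e-01,  1.51137552e+00,  1.23701276e-05,
        1.27253103e+00, -1.15069554e-01]), 'joint_velocities': array([-0.00055007,  0.00037012, -0.00022237, -0.00045532, -0.00058509,
       -0.0007114 ]), 'joint_torque': array([-2.63064547e-03, -5.15377951e+01, -2.70722097e+01,  6.69876183e-02,
        3.51165666e-02, -1.53273686e-04]), 'tcp_pos': array([ 0.1528694 , -0.57950492,  0.22183022]), 'tcp_rot': array([-3.13978539e+00, -2.20780148e-04,  2.57759145e-01]), 'contact_force': array([ 0.48357198,  0.40404123, -0.53744432]), 'ft_torque': array([-0.06231326,  0.01415607, -0.00532765]), 'grasp_force': 0.0, 'grip_width': 0.9977096954820576}
top 397.3824522256304 -0.038732793908272695 [ 0.39336597 -0.11387662  1.08565823]
blank_a 0.95 [315.4, 208.5, 23.6, 23.0] 387 med [ 0.5872 -0.2066  0.024 ] lo [ 0.56  -0.231  0.001] hi [ 0.615 -0.179  0.028]
blank_a 0.84 [340.1, 263.7, 21.7, 22.6] 362 med [ 0.4334 -0.2603  0.0245] lo [ 0.409 -0.285  0.021] hi [ 0.457 -0.232  0.028]
blank_a 0.74 [181.6, 271.8, 21.7, 18.4] 358 med [0.4255 0.1502 0.0
[... 3585 characters left out ...]
5, 28.2, 18.9] 388 med [ 0.5591 -0.3158  0.0269] lo [ 0.531 -0.367 -0.   ] hi [ 0.591 -0.297  0.04 ]
bur_block 0.69 [279.8, 269.1, 23.3, 26.3] 376 med [0.3699 0.0218 0.0171] lo [0.34  0.002 0.005] hi [0.403 0.04  0.037]
calliper 0.58 [210.3, 247.8, 33.4, 19.1] 238 med [0.5449 0.0995 0.036 ] lo [0.526 0.061 0.014] hi [0.56  0.133 0.075]
powder_jar 0.65 [185.7, 199.5, 19.5, 23.0] 319 med [0.7375 0.0594 0.0524] lo [0.727 0.036 0.008] hi [0.767 0.076 0.06 ]
powder_jar 0.64 [172.5, 211.0, 14.8, 27.2] 339 med [0.7273 0.127  0.0516] lo [0.715 0.104 0.004] hi [0.757 0.144 0.06 ]
spirit_burner 0.95 [147.4, 226.2, 21.3, 26.5] 436 med [0.729  0.2046 0.0311] lo [0.712 0.174 0.001] hi [0.755 0.229 0.067]
```

```bash
python3 -c "
import cv2
a=cv2.imread('pics/top1.png')[140:340,150:450]
cv2.imwrite('pics/top1c.png',cv2.resize(a,None,fx=2.66,fy=2.66,interpolation=cv2.INTER_CUBIC))"
```

```text
(no output)
```

View pics/top1c.png

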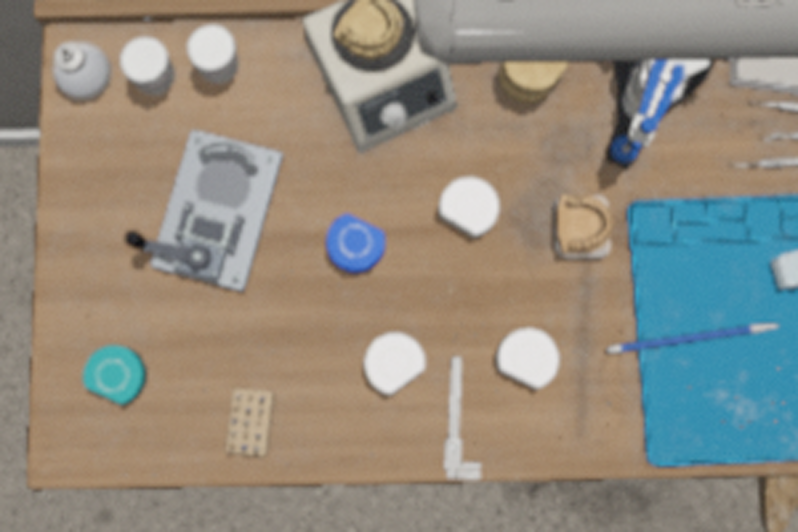

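The view shows the three white blanks at full-image pixels ≈(327,218), (298,276) and (348,275). The blue (283,231) and turquoise (193,281) D's are decoys. The holder is at (228,219) with its lever pointing left (+y). Next I fit the poses.

```bash
cat > fit.py <<'E'
from h import *
from scipy.optimize import minimize
def inD(q,pose):
    c,s=np.cos(pose[2]),np.sin(pose[2]); d=q-pose[:2]; x=d@[c,s]; y=d@[-s,c]
    return x,y
def softD(q,pose,e=.0015):
    x,y=inD(q,pose); sd=np.maximum(np.hypot(x,y)-.030,-.022-x); return 1/(1+np.exp(sd/e))
def softR(q,pose,e=.0015):
    x,y=inD(q,pose); sd=np.maximum(abs(x)-.075,abs(y)-.05); return 1/(1+np.exp(sd/e))
def rays(p,z,c,r):
    """plane points at height z for all pixels near c, + pixel index"""
    H,W=p["depth"].shape; v,u=np.mgrid[:H,:W]
    xd=np.stack([(u-p["cx"])/p["fx"],(v-p["cy"])/p["fy"]],-1); x=xd.copy()
    for _ in range(10): x=xd/(1+p["k1"]*(x**2).sum(-1,keepdims=True))
    d=np.dstack([x,np.ones((H,W))])@p["R"]; o=-p["R"].T@p["t"]
    w=o+d*((z-o[2])/d[...,2])[...,None]
    m=np.hypot(w[...,0]-c[0],w[...,1]-c[1])<r
    return w[m][:,:2],m
def fitpose(q,t,f,c,yaws):
    best=None
    for y in yaws:
        r=minimize(lambda a:((f(q,[a[0]/100,a[1]/100,a[2]])-t)**2).mean(),[c[0]*100,c[1]*100,y],method="Nelder-Mead",options=dict(xatol=1e-3,fatol=1e-7,maxiter=600))
        if best is None or r.fun<best.fun: best=r
    return np.r_[best.x[:2]/100,best.x[2]],best.fun
def blank(p,c,z=.025):
    q,m=rays(p,z,c,.055); h=np.zeros(m.shape)
    M=np.ones(m.shape,bool); W=np.full(m.shape+(3,),np.nan); ok=p["depth"]>0; W[ok]=world(p,M)
    hh=W[...,2][m]; t=(hh>z-.006)*1.; return fitpose(q,t,softD,c,np.arange(-3,3,.75))
def holder(p,c):
    q,m=rays(p,.014,c,.11); ok=p["depth"]>0; W=np.full(m.shape+(3,),np.nan); W[ok]=world(p,np.ones(m.shape,bool))
    t=(W[...,2][m]>.008)*1.; return fitpose(q,t,softR,c,[-.28])
if __name__=="__main__":
    for cam in ["top","scene"]:
        p=capture(cam)
        for c in [(.587,-.207),(.434,-.124),(.434,-.26)]: print(cam,*[np.round(k,4) for k in blank(p,c)])
        h,e=holder(p,(.587,.054)); print("holder",h.round(4),round(e,4))
        c,s=np.cos(h[2]),np.sin(h[2]); print("nest",h[:2]+.025*np.array([c,s]))
        W=world(p,np.ones((420,560),bool)); g=W[(np.hypot(*(W[:,:2]-[.55,.115]).T)<.05)&(W[:,2]>.06)]; gm=(g.min(0)+g.max(0))/2
        d=gm[:2]-h[:2]; print("grip",gm.round(4),len(g),"holder frame",d@[c,s],d@[-s,c])
E
python3 fit.py
```

```text
top [ 0.5859 -0.2052 -0.6063] 0.0149
top [ 0.4315 -0.126   0.6175] 0.0115
top [ 0.4332 -0.2591 -0.4752] 0.0114
holder [ 0.5919  0.0539 -0.2829] 0.024
nest [0.61588112 0.04690971]
grip [0.5535 0.1277 0.0692] 32 holder frame -0.05742694267579501 0.060165419265480226
scene [ 0.583  -0.2056 -0.5374] 0.0246
scene [ 0.4257 -0.1259  0.5979] 0.0761
scene [ 0.415  -0.25    2.3387] 0.4416
holder [ 0.5881  0.0548 -0.2891] 0.0267
nest [0.61204536 0.04767516]
grip [0.5509 0.1263 0.069 ] 39 holder frame -0.056033410295638825 0.057958794680871784
```

```bash
cat > go.py <<'E'
import sys
from h import *
from scipy.spatial.transform import Rotation as Ro
x,y,z,yaw=map(float,sys.argv[1:5]); s=state(); p=s["tcp_pos"]; R=Ro.from_euler("xyz",s["tcp_rot"])
T=Ro.from_euler("xyz",[np.pi,0,yaw]); dr=(R.inv()*T).as_rotvec(degrees=True)/10
d=np.array([x,y,z])-p
print("t",round(s["t"],2),"tcp",p.round(4),s["tcp_rot"].round(3),"units now-frame",(R.inv().apply(d)/.025).round(2),"turn",dr.round(2),"units after turn",(T.inv().apply(d)/.025).round(2),"F",s["contact_force"].round(2),"w",round(s["grip_width"],3),round(s["grasp_force"],1))
E
python3 -m crank '{"delta_pos":[[0.9,-0.6,0],[0.9,-0.6,0],[0.9,-0.6,0],[0.9,-0.6,0],[0.9,-0.6,0],[0.9,-0.6,0],[0.9,-0.6,0],[0.9,-0.6,0]],"dr":[[0,0,0],[0,0,0],[0,0,0],[0,0,0],[0,0,0],[0,0,0],[0,0,0],[0,0,0]],"fingers":[1,1,1,1,1,1,1,1]}'
python3 -m crank '{"delta_pos":[[0.86,-0.6,0],[0.86,-0.6,0],[0.86,-0.6,0],[0.86,-0.6,0],[0.86,-0.6,0],[0.86,-0.6,0],[0.86,-0.6,0],[0.86,-0.6,0]],"dr":[[0,0,0],[0,0,0],[0,0,0],[0,0,0],[0,0,0],[0,0,0],[0,0,0],[0,0,0]],"fingers":[1,1,1,1,1,1,1,1]}'
python3 -m crank '{"delta_pos":[[0,0,0.8],[0,0,0.8],[0,0,0.8],[0,0,0.8],[0,0,0.8],[0,0,0]],"dr":[[0,0,0.84],[0,0,0.84],[0,0,0.84],[0,0,0.84],[0,0,0.84],[0,0,0]],"fingers":[1,1,1,1,1,1]}'
python3 go.py 0.4332 -0.2591 0.004 -0.475
```

```text
t: 2.3
tcp_pos: [0.2974, -0.4159, 0.2227]
tcp_rot: [-3.141, -0.0, 0.258]
contact_force: [0.1, -0.5, 0.4]
grip_width: 1.004
grasp_force: 0.0
t: 3.3
tcp_pos: [0.4324, -0.256, 0.2227]
tcp_rot: [-3.141, -0.0, 0.258]
contact_force: [0.6, 0.2, 0.6]
grip_width: 0.997
grasp_force: 0.0
t: 4.05
tcp_pos: [0.4309, -0.2562, 0.1216]
tcp_rot: [-3.14, 0.004, -0.473]
contact_force: [-0.4, 0.3, 0.2]
grip_width: 1.002
grasp_force: 0.0
t 4.05 tcp [ 0.4309 -0.2562  0.1216] [-3.14   0.004 -0.473] units now-frame [0.15 0.07 4.7 ] turn [-0.01  0.02  0.01] units after turn [0.13 0.06 4.7 ] F [-0.43  0.32  0.24] w 1.002 0.0
```

```bash
python3 -m crank '{"delta_pos":[[0.14,0.07,0.7],[0,0,0.8],[0,0,0.8],[0,0,0.8],[0,0,0.8],[0,0,0.7],[0,0,0],[0,0,0]],"dr":[[0,0,0],[0,0,0],[0,0,0],[0,0,0],[0,0,0],[0,0,0],[0,0,0],[0,0,0]],"fingers":[1,1,1,1,1,1,1,-1]}'
python3 go.py 0.4332 -0.2591 0.004 -0.475
python3 -m crank '{"delta_pos":[[0,0,0],[0,0,0],[0,0,0],[0,0,0]],"dr":[[0,0,0],[0,0,0],[0,0,0],[0,0,0]],"fingers":[-1,-1,-1,-1]}'
```

```text
t: 5.05
tcp_pos: [0.4351, -0.2616, 0.0087]
tcp_rot: [3.142, -0.001, -0.474]
contact_force: [0.2, 0.3, 0.0]
grip_width: 0.929
grasp_force: 0.0
t 5.05 tcp [ 0.4351 -0.2616  0.0087] [ 3.142e+00 -1.000e-03 -4.740e-01] units now-frame [-0.11 -0.05  0.19] turn [ 0.   -0.01  0.01] units after turn [-0.11 -0.05  0.19] F [0.24 0.29 0.04] w 0.929 0.0
t: 5.55
tcp_pos: [0.4349, -0.2616, 0.0083]
tcp_rot: [-3.141, -0.001, -0.475]
contact_force: [-0.7, 1.4, 6.4]
grip_width: 0.675
grasp_force: 30.0
```

```bash
cat > weigh.py <<'E'
from h import *
F=[]
for _ in range(8): capture("top"); s=state(); F.append(np.r_[s["contact_force"],s["joint_torque"][1:3]])
F=np.array(F); print("mean",F.mean(0).round(2),"sd",F.std(0).round(2),"w",round(s["grip_width"],3),s["tcp_pos"].round(4),"t",round(s["t"],2))
E
python3 -m crank '{"delta_pos":[[0,0,-0.5],[0,0,-0.7],[0,0,-0.7],[0,0,-0.3],[0,0,0],[0,0,0]],"dr":[[0,0,0],[0,0,0],[0,0,0],[0,0,0],[0,0,0],[0,0,0]],"fingers":[-1,-1,-1,-1,-1,-1]}'
python3 weigh.py
```

```text
t: 6.3
tcp_pos: [0.4341, -0.2612, 0.0622]
tcp_rot: [-3.141, 0.001, -0.475]
contact_force: [-0.5, 0.2, -2.4]
grip_width: 0.671
grasp_force: 30.0
mean [ -0.05   0.08  -2.08 -48.04 -17.88] sd [0.29 0.25 0.24 0.14 0.05] w 0.673 [ 0.4344 -0.2614  0.0625] t 6.7
```

```bash
python3 -m crank '{"delta_pos":[[0,0,-0.8],[0,0,-0.8],[0,0,-0.8],[0.24,-0.9,0],[0.24,-0.9,0],[0.24,-0.9,0],[0.24,-0.9,0],[0.24,-0.9,0]],"dr":[[0,0,-0.55],[0,0,-0.55],[0,0,0],[0,0,0],[0,0,0],[0,0,0],[0,0,0],[0,0,0]],"fingers":[-1,-1,-1,-1,-1,-1,-1,-1]}'
python3 -m crank '{"delta_pos":[[0.24,-0.9,0],[0.24,-0.9,0],[0.24,-0.9,0],[0.24,-0.9,0],[0.24,-0.9,0],[0.24,-0.9,0],[0.24,-0.9,0],[0.24,-0.9,0]],"dr":[[0,0,0],[0,0,0],[0,0,0],[0,0,0],[0,0,0],[0,0,0],[0,0,0],[0,0,0]],"fingers":[-1,-1,-1,-1,-1,-1,-1,-1]}'
python3 -m crank '{"delta_pos":[[0.24,-0.9,0],[0.2,-0.8,0],[0,-0.5,0],[0,0,0],[0,0,0]],"dr":[[0,0,0],[0,0,0],[0,0,0],[0,0,0],[0,0,0]],"fingers":[-1,-1,-1,-1,-1]}'
python3 go.py .6118 .0479 .0245 -.283
python3 - <<'E'
from h import *
a=capture("scene"); c=a["color"][180:300,170:330]; b=capture("top")["color"][170:290,170:330]
im=np.vstack([cv2.resize(x,(640,300) if 0 else (400,300),interpolation=cv2.INTER_CUBIC) for x in (c,b)])
cv2.imwrite("pics/over.png",im[...,::-1])
E
```

```text
t: 7.7
tcp_pos: [0.4949, -0.1611, 0.1226]
tcp_rot: [-3.142, 0.0, -0.283]
contact_force: [0.1, -0.4, -1.7]
grip_width: 0.679
grasp_force: 30.0
t: 8.7
tcp_pos: [0.5914, -0.0016, 0.1225]
tcp_rot: [3.142, 0.0, -0.283]
contact_force: [0.9, 0.2, -1.5]
grip_width: 0.673
grasp_force: 30.0
t: 9.32
tcp_pos: [0.6166, 0.0469, 0.1226]
tcp_rot: [3.141, 0.001, -0.283]
contact_force: [0.2, 0.3, -2.7]
grip_width: 0.675
grasp_force: 30.0
t 9.32 tcp [0.6166 0.0469 0.1226] [ 3.141e+00  1.000e-03 -2.830e-01] units now-frame [-0.19  0.01  3.92] turn [ 0.  0. -0.] units after turn [-0.19  0.01  3.92] F [ 0.2   0.28 -2.68] w 0.675 30.0
```

View pics/over.png

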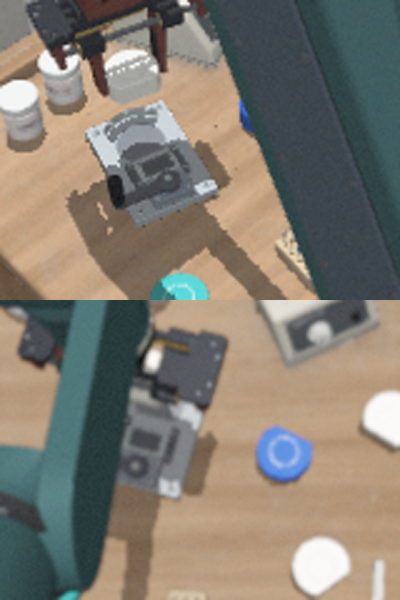

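Scene view (upper half): the blank is held level at full-image ≈(222,210), with its flat towards the lever. The nest below it is free.

```bash
python3 -m crank '{"delta_pos":[[-0.19,0,0.5],[0,0,0.6],[0,0,0.6],[0,0,0.6],[0,0,0.6],[0,0,0.5],[0,0,0.2],[0,0,0]],"dr":[[0,0,0],[0,0,0],[0,0,0],[0,0,0],[0,0,0],[0,0,0],[0,0,0],[0,0,0]],"fingers":[-1,-1,-1,-1,-1,-1,-1,-1]}'
python3 go.py .6118 .0479 .0233 -.283
```

```text
t: 10.42
tcp_pos: [0.6124, 0.0487, 0.0324]
tcp_rot: [-3.142, 0.0, -0.283]
contact_force: [-0.6, -0.5, -1.7]
grip_width: 0.677
grasp_force: 30.0
t 10.43 tcp [0.6124 0.0487 0.0324] [-3.142  0.    -0.283] units now-frame [-0.01  0.04  0.36] turn [-0.  0. -0.] units after turn [-0.01  0.04  0.36] F [-0.61 -0.52 -1.65] w 0.677 30.0
```

```bash
python3 -m crank '{"delta_pos":[[0,0,0.12],[0,0,0.12],[0,0,0.1],[0,0,0]],"dr":[[0,0,0],[0,0,0],[0,0,0],[0,0,0]],"fingers":[-1,-1,-1,-1]}'
python3 go.py .6118 .0479 .0223 -.283
```

```text
t: 10.92
tcp_pos: [0.6123, 0.0486, 0.024]
tcp_rot: [-3.142, 0.0, -0.283]
contact_force: [-0.3, -0.8, -2.2]
grip_width: 0.669
grasp_force: 30.0
t 10.93 tcp [0.6123 0.0486 0.024 ] [-3.142  0.    -0.283] units now-frame [-0.01  0.03  0.07] turn [-0.  0. -0.] units after turn [-0.01  0.03  0.07] F [-0.31 -0.77 -2.16] w 0.669 30.0
```

```bash
python3 -m crank '{"delta_pos":[[0,0,0.04],[0,0,0.04],[0,0,0]],"dr":[[0,0,0],[0,0,0],[0,0,0]],"fingers":[-1,-1,-1]}'
python3 -m crank '{"delta_pos":[[0,0,0],[0,0,0],[0,0,0],[0,0,-0.5],[0,0,-0.8],[0,0,-0.8],[0,0,-0.8],[0,0,-0.8]],"dr":[[0,0,0],[0,0,0],[0,0,0],[0,0,0],[0,0,0],[0,0,0],[0,0,0],[0,0,0]],"fingers":[0.7,1,1,1,1,1,1,1]}'
python3 - <<'E'
from fit import *
p=capture("scene"); save(p,"nest_s")
r=blank(p,(.61,.048),.039); print(r)
for d in trace(p,"blank_a"): w=world(p,d["pixels"]); print(d["score"],d["box"],np.median(w,0).round(3))
b=capture("top")
im=np.vstack([cv2.resize(x,(400,300),interpolation=cv2.INTER_CUBIC) for x in (p["color"][190:280,180:300],b["color"][170:260,180:300])])
cv2.imwrite("pics/nest.png",im[...,::-1])
E
```

```text
t: 11.3
tcp_pos: [0.6126, 0.0486, 0.0224]
tcp_rot: [-3.141, -0.0, -0.283]
contact_force: [-0.7, 0.0, 0.5]
grip_width: 0.669
grasp_force: 30.0
t: 12.3
tcp_pos: [0.6127, 0.0486, 0.1163]
tcp_rot: [-3.141, -0.001, -0.283]
contact_force: [-0.5, 0.1, -0.2]
grip_width: 1.003
grasp_force: 0.0
(array([ 0.60467065,  0.04931896, -0.28272655]), np.float64(0.021540914721506852))
0.67 [231.9, 292.0, 23.8, 23.0] [0.418 0.156 0.023]
0.6 [216.3, 223.2, 25.9, 21.4] [0.601 0.051 0.038]
```

View pics/nest.png

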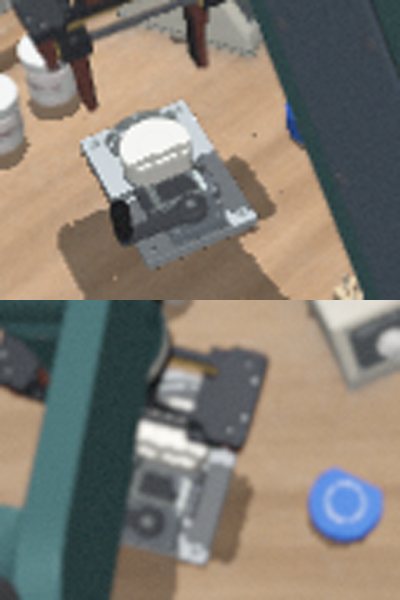

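Both crops show the blank flat in the nest, its flat parallel to the jaw (scene ≈(229,234)). The fit gives yaw −0.283 and a centre about 5 mm short of the back jaw, as planned. Next is the lever.

```bash
python3 -m crank '{"delta_pos":[[0,0,0],[0,0,0],[0,0,0],[0,0,0],[0,0,0],[0,0,0],[0,0,0],[0,0,0]],"dr":[[0,0,-1],[0,0,-1],[0,0,-1],[0,0,-1],[0,0,-1],[0,0,-1],[0,0,-1],[0,0,-1]],"fingers":[-0.15,-0.15,-0.15,-0.15,-0.15,-0.15,-0.15,-0.15]}'
python3 -m crank '{"delta_pos":[[0,0,0],[0.58,-0.8,0],[0.58,-0.8,0],[0.58,-0.8,0],[0.58,-0.8,0],[0,0,0],[0,0,0]],"dr":[[0,0,-1],[0,0,0],[0,0,0],[0,0,0],[0,0,0],[0,0,0],[0,0,0]],"fingers":[-0.15,-0.15,-0.15,-0.15,-0.15,-0.15,-0.15]}'
python3 go.py .552 .127 .045 1.288
```

```text
t: 13.45
tcp_pos: [0.6117, 0.0486, 0.1137]
tcp_rot: [-3.14, 0.001, 1.119]
contact_force: [0.8, 0.2, -0.3]
grip_width: 0.43
grasp_force: 0.0
t: 14.32
tcp_pos: [0.5522, 0.127, 0.1149]
tcp_rot: [3.141, -0.0, 1.288]
contact_force: [-0.4, -0.7, 0.6]
grip_width: 0.422
grasp_force: 0.0
t 14.32 tcp [0.5522 0.127  0.1149] [ 3.141 -0.     1.288] units now-frame [-0.   -0.01  2.8 ] turn [ 0.01 -0.    0.  ] units after turn [-0.   -0.01  2.8 ] F [-0.42 -0.69  0.61] w 0.422 0.0
```

```bash
python3 -m crank '{"delta_pos":[[0,0,0.5],[0,0,0.6],[0,0,0.6],[0,0,0.6],[0,0,0.5],[0,0,0]],"dr":[[0,0,0],[0,0,0],[0,0,0],[0,0,0],[0,0,0],[0,0,0]],"fingers":[-0.15,-0.15,-0.15,-0.15,-0.15,-0.15]}'
python3 -m crank '{"delta_pos":[[0,0,0],[0,0,0],[0,0,0]],"dr":[[0,0,0],[0,0,0],[0,0,0]],"fingers":[-0.5,-0.5,-0.5]}'
python3 go.py .552 .127 .045 1.288
```

```text
t: 15.08
tcp_pos: [0.5509, 0.1266, 0.0434]
tcp_rot: [-3.139, 0.001, 1.287]
contact_force: [-0.2, -0.4, 0.9]
grip_width: 0.423
grasp_force: 0.0
t: 15.45
tcp_pos: [0.5523, 0.1268, 0.0452]
tcp_rot: [3.141, -0.001, 1.288]
contact_force: [0.4, 0.6, 0.5]
grip_width: 0.253
grasp_force: 0.0
t 15.45 tcp [0.5523 0.1268 0.0452] [ 3.141e+00 -1.000e-03  1.288e+00] units now-frame [ 0.01 -0.01  0.01] turn [ 0.01 -0.   -0.  ] units after turn [ 0.01 -0.01  0.01] F [0.44 0.56 0.5 ] w 0.253 0.0
```

```bash
python3 -m crank '{"delta_pos":[[-0.01,-0.21,0],[-0.01,-0.21,0],[-0.01,-0.21,0],[0,0,0]],"dr":[[0,0,-0.5],[0,0,-0.5],[0,0,-0.5],[0,0,0]],"fingers":[-0.5,-0.5,-0.5,-0.5]}'
python3 -m crank '{"delta_pos":[[-0.01,-0.21,0],[-0.01,-0.21,0],[-0.01,-0.21,0],[0,0,0]],"dr":[[0,0,-0.5],[0,0,-0.5],[0,0,-0.5],[0,0,0]],"fingers":[-0.5,-0.5,-0.5,-0.5]}'
python3 go.py .552 .127 .045 1.288
python3 - <<'E'
from fit import *
p=capture("scene"); print(blank(p,(.61,.048),.039)); b=capture("top")
im=np.vstack([cv2.resize(x,(400,300),interpolation=cv2.INTER_CUBIC) for x in (p["color"][190:280,180:300],b["color"][170:260,180:300])])
cv2.imwrite("pics/swing.png",im[...,::-1])
E
```

```text
t: 15.95
tcp_pos: [0.5374, 0.1289, 0.0453]
tcp_rot: [3.139, -0.0, 1.549]
contact_force: [2.3, -2.6, 0.0]
grip_width: 0.248
grasp_force: 1.1
t: 16.45
tcp_pos: [0.5221, 0.1272, 0.0453]
tcp_rot: [3.139, 0.0, 1.809]
contact_force: [3.2, -1.8, 1.3]
grip_width: 0.249
grasp_force: 1.4
t 16.45 tcp [0.5221 0.1272 0.0453] [3.139 0.    1.809] units now-frame [-0.29  1.16  0.01] turn [ 0.01 -0.    2.98] units after turn [0.33 1.15 0.01] F [ 3.21 -1.8   1.26] w 0.249 1.4
(array([0.59427302, 0.06427705, 2.24215761]), np.float64(0.5718181929277198))
```

View pics/swing.png

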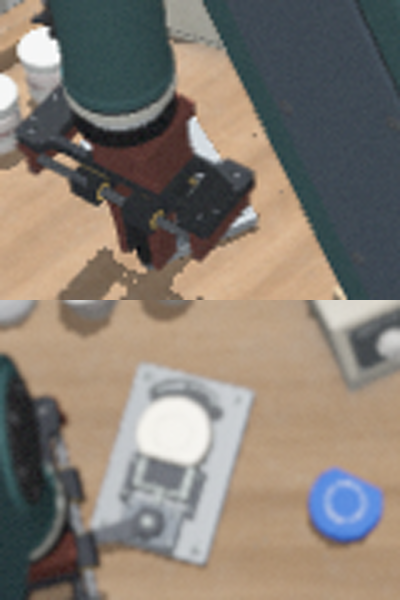

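The lower (top) crop shows the lever swinging and the jaw advancing on the blank, which is still square and not yet against the back jaw. The force is about 3.6 N, plain lever stiffness. I continue in smaller steps.

```bash
python3 -m crank '{"delta_pos":[[-0.01,-0.21,0],[0,-0.1,0],[0,0,0]],"dr":[[0,0,-0.5],[0,0,-0.25],[0,0,0]],"fingers":[-0.5,-0.5,-0.5]}'
python3 -m crank '{"delta_pos":[[0,-0.1,0],[0,0,0]],"dr":[[0,0,-0.25],[0,0,0]],"fingers":[-0.5,-0.5]}'
python3 -m crank '{"delta_pos":[[0,-0.1,0],[0,0,0]],"dr":[[0,0,-0.25],[0,0,0]],"fingers":[-0.5,-0.5]}'
python3 - <<'E'
from fit import *
p=capture("top"); r,e=blank(p,(.612,.048),.039); print(r,e)
h,_=holder(p,(.59,.054)); print(h)
print("blank from nest in holder frame", [v.round(4) for v in inD(r[:2],np.r_[.6159,.0469,-.283])])
E
```

```text
t: 16.92
tcp_pos: [0.5142, 0.1251, 0.045]
tcp_rot: [3.14, 0.0, 1.94]
contact_force: [3.7, -1.0, 1.5]
grip_width: 0.249
grasp_force: 1.7
t: 17.18
tcp_pos: [0.5116, 0.1242, 0.0449]
tcp_rot: [3.141, 0.0, 1.984]
contact_force: [4.7, -0.5, 1.2]
grip_width: 0.251
grasp_force: 1.8
t: 17.42
tcp_pos: [0.509, 0.1232, 0.0448]
tcp_rot: [3.141, -0.0, 2.027]
contact_force: [3.6, -0.2, 2.0]
grip_width: 0.255
grasp_force: 1.7
[ 0.61354336  0.04820085 -0.30667199] 0.01703927310867851
[ 0.59097447  0.05395452 -0.27917273]
blank from nest in holder frame [np.float64(-0.0026), np.float64(0.0006)]
```

```bash
python3 -m crank '{"delta_pos":[[0,-0.1,0],[0,0,0]],"dr":[[0,0,-0.25],[0,0,0]],"fingers":[-0.5,-0.5]}'
python3 -m crank '{"delta_pos":[[0,-0.04,0],[0,0,0]],"dr":[[0,0,-0.1],[0,0,0]],"fingers":[-0.5,-0.5]}'
python3 -m crank '{"delta_pos":[[0,-0.04,0],[0,0,0]],"dr":[[0,0,-0.1],[0,0,0]],"fingers":[-0.5,-0.5]}'
```

```text
t: 17.73
tcp_pos: [0.5065, 0.122, 0.0447]
tcp_rot: [3.142, -0.0, 2.071]
contact_force: [3.0, -0.5, 1.2]
grip_width: 0.248
grasp_force: 1.7
t: 17.98
tcp_pos: [0.5055, 0.1215, 0.0447]
tcp_rot: [3.142, -0.0, 2.09]
contact_force: [4.0, -1.2, 0.7]
grip_width: 0.255
grasp_force: 1.8
t: 18.23
tcp_pos: [0.5046, 0.1209, 0.0447]
tcp_rot: [-3.142, -0.0, 2.108]
contact_force: [5.2, -0.3, -0.3]
grip_width: 0.248
grasp_force: 1.8
```

```bash
python3 -m crank '{"delta_pos":[[0,-0.04,0],[0,0,0]],"dr":[[0,0,-0.1],[0,0,0]],"fingers":[-0.5,-0.5]}'
```

```text
t: 18.48
tcp_pos: [0.5037, 0.1204, 0.0447]
tcp_rot: [-3.142, -0.0, 2.126]
contact_force: [4.0, -0.7, -0.1]
grip_width: 0.252
grasp_force: 1.8
```

```bash
python3 -m crank '{"delta_pos":[[0,-0.04,0],[0,0,0]],"dr":[[0,0,-0.1],[0,0,0]],"fingers":[-0.5,-0.5]}'
python3 -m crank '{"delta_pos":[[0,-0.04,0],[0,0,0]],"dr":[[0,0,-0.1],[0,0,0]],"fingers":[-0.5,-0.5]}'
```

```text
t: 18.73
tcp_pos: [0.5035, 0.1201, 0.0447]
tcp_rot: [3.14, 0.0, 2.143]
contact_force: [5.7, 0.5, -0.6]
grip_width: 0.252
grasp_force: 2.5
t: 18.98
tcp_pos: [0.5034, 0.1197, 0.0448]
tcp_rot: [3.139, 0.001, 2.16]
contact_force: [7.2, 1.2, -2.7]
grip_width: 0.253
grasp_force: 3.4
```

```bash
python3 -m crank '{"delta_pos":[[0,-0.05,0],[0,0,0]],"dr":[[0,0,0],[0,0,0]],"fingers":[-0.5,-0.5]}'
python3 -m crank '{"delta_pos":[[0,-0.05,0],[0,0,0]],"dr":[[0,0,0],[0,0,0]],"fingers":[-0.5,-0.5]}'
python3 - <<'E'
from fit import *
p=capture("top"); r,e=blank(p,(.615,.048),.039); print(r,e)
print("blank from nest in holder frame", [v.round(4) for v in inD(r[:2],np.r_[.6159,.0469,-.283])])
E
```

```text
t: 19.23
tcp_pos: [0.5032, 0.1195, 0.0448]
tcp_rot: [3.138, 0.001, 2.16]
contact_force: [9.0, 3.3, -5.3]
grip_width: 0.25
grasp_force: 4.7
t: 19.48
tcp_pos: [0.5029, 0.1193, 0.0449]
tcp_rot: [3.136, 0.001, 2.16]
contact_force: [10.7, 6.3, -6.3]
grip_width: 0.252
grasp_force: 6.0
[ 0.61542215  0.04721083 -0.28619572] 0.014886822180391173
blank from nest in holder frame [np.float64(-0.0005), np.float64(0.0002)]
```

The force climbed from 4 to 12 N without further travel, and the blank is seated within 1 mm and square. I release and back off.

```bash
python3 -m crank '{"delta_pos":[[0,0,0],[0,0,0],[0,0,0],[0,0,-0.5],[0,0,-0.8],[0,0,-0.8],[0,0,-0.8],[0,0,-0.8]],"dr":[[0,0,0],[0,0,0],[0,0,0],[0,0,0],[0,0,0],[0,0,0],[0,0,0],[0,0,0]],"fingers":[-0.15,-0.15,-0.15,-0.15,-0.15,-0.15,-0.15,-0.15]}'
python3 -m crank '{"delta_pos":[[0,0,-0.8],[0,0,-0.8],[0,0,0],[0,0,0]],"dr":[[0,0,0],[0,0,0],[0,0,0],[0,0,0]],"fingers":[-0.15,-0.15,-0.15,-0.15]}'
python3 - <<'E'
from fit import *
p=capture("top"); r,e=blank(p,(.615,.048),.039); print(r,e)
for c in [(.587,-.207),(.434,-.124)]: print(blank(p,c))
print("blank from nest", [v.round(4) for v in inD(r[:2],np.r_[.6159,.0469,-.283])])
cv2.imwrite("pics/end.png",cv2.resize(p["color"][140:320,160:400],(800,600),interpolation=cv2.INTER_CUBIC)[...,::-1])
E
python3 go.py .552 .127 .045 1.288
```

```text
t: 20.52
tcp_pos: [0.4996, 0.1179, 0.1386]
tcp_rot: [-3.141, -0.0, 2.16]
contact_force: [0.7, -0.5, 1.0]
grip_width: 0.425
grasp_force: 0.0
t: 21.02
tcp_pos: [0.4995, 0.1179, 0.1769]
tcp_rot: [-3.141, -0.0, 2.16]
contact_force: [0.1, 0.2, -0.8]
grip_width: 0.427
grasp_force: 0.0
[ 0.61540696  0.04711904 -0.27595752] 0.01666570857163948
(array([ 0.58595703, -0.20505943, -0.55993294]), np.float64(0.011608021142843665))
(array([ 0.43140163, -0.12609927,  0.61916929]), np.float64(0.012790106165952718))
blank from nest [np.float64(-0.0005), np.float64(0.0001)]
t 21.07 tcp [0.4993 0.1179 0.1766] [-3.14e+00 -1.00e-03  2.16e+00] units now-frame [-0.87  1.96  5.26] turn [-0.01 -0.    5.  ] units after turn [0.94 1.92 5.26] F [ 0.61 -0.6  -0.03] w 0.425 0.0
```

View pics/end.png

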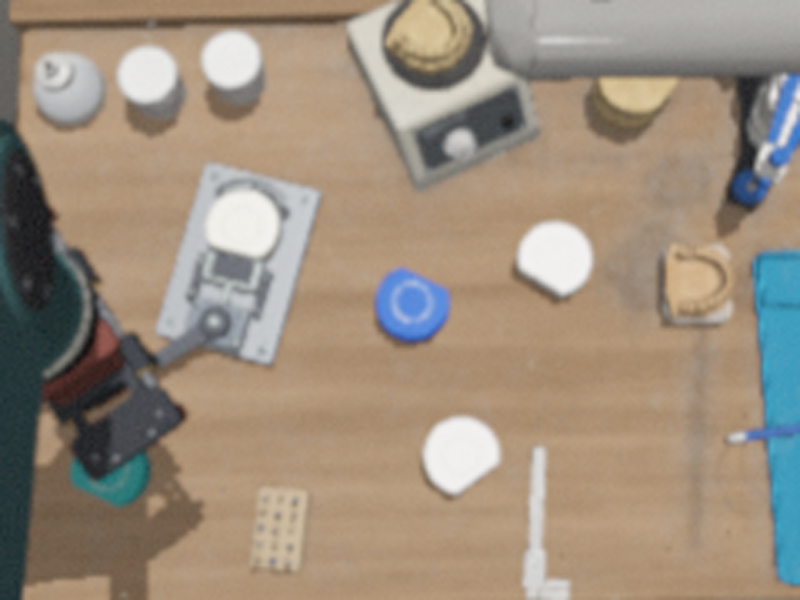

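The blank sits clamped in the nest (crop (243,222)), the jaw is on its flat, the other two blanks and all the bystanders are where they were, and the gripper is clear.

```bash
python3 -c "
from bench import close_job
print(close_job())"
```

```text
the job is handed in; nothing more can be done
None
```

I clamped the heavy blank (about 2.1 N when lifted; an acrylic one would be about 0.8 N) in the holder, flat to the jaw with about 12 N at the lever grip, left the other two unmoved and unweighed on the bench, and handed the job in at about 21 s; no verdict came back.

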